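Pinch the side catches and lift the loaded specimen cassette from its dock

ROBOT

A 7-joint arm with a two-finger parallel gripper is mounted at the origin on a cart in front of the work surface, level with it; the furniture and walls round the work are solid. World frame = base frame: x ahead of the robot, y to its left, z up, the work surface at z = 0. Lengths are in m, angles in rad, forces in N, time in s.
With the tool pointing down it reaches from about 0.425 to 0.875 m from the base axis. Payload 4.7 kg.
Tool frame: the origin (TCP) lies midway between the tips of the shut fingers; the grasp point (between the pads) lies 19 mm behind it; z points along the fingers, y is the direction in which the jaws open and shut (so a half turn about z gives the same grasp; the last joint's range is limited). The gripper opens to 87 mm and grips with 3 to 60 N. Pads are 19 mm wide; open, the fingers measure 117 mm over their backs; the gripper's body (75 mm by 190 mm) begins 51 mm behind the grasp point.
Start: joints at [-1.28, 0.321, -0.07, 1.45, 0.023, 1.371, -0.057], TCP at [0.178, 0.625, 0.223] pointing down, gripper open.
Joint ranges: [-2.86, 2.86], [-0.3, 2.09], [-1.38, 1.24], [0.06, 2.45], [-1.56, 4.7], [0.09, 2.05], [-2.69, 2.69]. Speed limits (rad/s): [2.57, 2.57, 3.14, 3.14, 3.14, 3.14, 3.14].

INTERFACE

Orientations are given as a rotation vector (axis times angle).
In Python, from bench import * gives the robot as it stands. The module is installed in compiled form; this text tells all that it offers.
- The arm moves only by the tool play_rows, never from a script. Its argument "series" is one flat list of numbers, 7 for each row, row after row: the opening in per cent of the stroke, from 0 (shut) to 100 (fully open), then the shift along the tool's x, y, z in m, then the turn, a rotation vector about the tool's x, y, z in degrees. In form: [fingers, tx, ty, tz, rx, ry, rz, fingers, tx, ty, tz, rx, ry, rz, ...]. A call has 1 to 10 rows; each row is the pose to reach, as a shift and turn from the pose commanded when the call began, along the tool's axes at that moment; what a row does not reach only later rows make up. A row lasts 1/12 s, in which the tool goes at most 41.7 mm and 7.16 degrees, less where a joint would pass 70% of its speed; a pose out of reach is approached as far as the arm can. A call with a gripper value outside its range is refused whole. The fingers move at their own pace and stop on an object; "force" is the grip in N (left out, the last holds). Time passes only in rows, so rows that repeat a pose let the fingers close. It gives the time, the measured TCP pose, the force and the opening at its end, in the units of the state.
- get_state(): the state, without advancing time (a new reading comes with each control period).
- get_image(name): name is "side" or "top"; returns a dict with "frame" (400x640x3 uint8, red, green, blue), "fx", "fy", "cx", "cy" (pixels), "D" ([k1, k2, p1, p2, k3] as OpenCV has them; the pictures are not rectified), "R" (3x3) and "t" (3): a world point X has camera coordinates R X + t. Camera axes: x right, y down, z forward; pixel columns grow to the right and rows downward; lengths in m; the calibration is good to about 2 mm. A picture is of the moment at which its call begins. There is no depth.
- close_job(): hands the job in, once; it reports no verdict.
The state is a dict: "time": time; "joint_positions": joint angles; "qd": joint speeds; "joint_torque": joint torques, N m; "position": TCP position; "tool_rot": TCP orientation; "ft_force": force on the tool from outside, world axes, zero at the start; "torque": the same for the moment, N m; "grip_width": opening from 0.0 (shut) to 1.0 (fully open).
Only numpy, scipy, OpenCV 4.12 (cv2) and the standard library are available. Lean on these libraries where they do the work, as an engineer would, in place of code of your own. Each camera call takes 0.05 s, during which the arm holds its last target.

TASK

Two specimen cassettes are locked in docks on the bench. Take out the one that carries the round specimen: pinch its two side catches together gently (a grip of no more than about 40 N), then lift it straight up, level and without wrenching at the dock, so that the specimen stays in its pocket. Finish holding it still by the pinched catches about 10 cm above its dock, and leave the empty cassette locked and everything else where it is.

Things in the scene. Friction and masses are not known exactly. Their poses are not given: they have to be found in the camera images.
- cassette: Cassette to take out, the one with the round specimen. Black tray 46 (x) x 36 (y) x 14 mm high with a round pocket 33 mm wide, 8 mm deep in its top; an upright grey catch plate on each y side. Origin: centre of the tray's underside, 6 mm above the bench when seated; z up, y from right to left catch. About 0.2 kg with the specimen. Over the catch plates 57 mm at rest, 45 mm fully pinched.
- dock: Fixed grey dock of the loaded cassette; base plate 92 (x) x 88 (y) x 6 mm; origin at the centre of its underside on the bench, axes parallel to the cassette's. Along both y sides (30 to 40 mm from the middle, 50 mm long) stand walls with inward lips, tops 26 mm above the bench; the catch plates rise 51 mm above these. The seated tray has 1.2 mm play sideways and 1.5 mm up.
- left_catch (a joint): Inward travel of the loaded cassette's +y catch, in m: 0 sprung out (locked), 0.006 fully in against its stop; from 0.004 it is free. The spring needs 2 N to start and 6 N at the stop and pushes the catch out again when let go. A 5 mm outward tooth near the plate's foot sits under the dock's lip and locks the cassette down; with both catches in it lifts straight up.
- right_catch (a joint): The same for the loaded cassette's -y catch.
- left_pad (a point): Middle of the ribbed finger pad on the outer face of the loaded cassette's +y catch plate, 56 mm above the cassette's origin (62 mm above the bench when seated). The plate is 20 mm wide (x), 4 mm thick, its top 15 mm above this point; there is free room down to 30 mm below it. The point moves with the catch.
- right_pad (a point): The same on the loaded cassette's -y catch plate.
- specimen: Mounted specimen, a cream resin disc 30 mm wide and 20 mm high, loose in the pocket of the cassette; origin at the centre of its underside, which is 6 mm above the cassette's origin.
- empty_cassette: A second cassette of the same make with nothing in its pocket, locked in its own dock; origin and axes as for the loaded one. It stays where it is.
- empty_dock: The second dock, the same as the first, that holds the empty cassette; fixed. Which of the two docks stands to the left varies. Mind the machine to the right of the docks: its camera juts out toward them 0.42 to 0.48 m above the bench, about 0.1 m beyond the rightmost place of a dock, so swing the drawn-in arm in front of the docks first and then reach out.
- tape_roll: Roll of adhesive tape lying flat, 70 mm wide, 18 mm high; bystander. Origin: centre of its underside.
- bar_end: Sawn brown-grey round bar end standing upright, 32 mm wide, 48 mm high; bystander. Origin: centre of its underside.
- round_block: Flat round steel reference block 64 mm wide, 15 mm high; bystander. Origin: centre of its underside.
- tweezers: Steel tweezers lying on the bench, 124 mm long, 6 mm high; bystander near the front edge. Origin: centre of its underside.
There are look-alikes about, which are no part of the job. Leave any pink, purple or red look-alike of the cassette alone.

How it is judged:
By the outcome, as a careful person would: the job done as asked, in the order asked, and still so for the second after the job is handed in, while the arm keeps its last pose, push and grip.
It also fails if it takes over 32 s, if anything falls off the work surface, if the arm or the gripper's body presses on something with over 40 N, if the wrist force passes 120 N, or if a joint passes its speed limit or range.

## Working session

There is one attempt and no reset: what is moved stays moved. The work goes in short steps, Python scripts to look and compute and a tool call to move; the robot and the scene stay as the last step left them, time stands still between calls to the robot, and variables do not carry over. Pictures are saved under pics/ and viewed, and the job is handed in when it is done.

Besides the shell and the picture viewer there is one more tool, called after "Call:" as name(argument=value, ...), one argument or row to a line, values as JSON. play_rows: Moves the arm, as the interface text tells. Its arguments: {"type":"object","properties":{"series":{"type":"array"},"force":{"type":"number"}},"required":["series"]}

```bash
mkdir -p pics; python3 - <<'E'
from bench import *
import cv2
s=get_state()
for k,v in s.items(): print(k,v)
for n in("side","top"):
    im=get_image(n); cv2.imwrite(f"pics/{n}0.png",im["frame"][:,:,::-1])
    print(n,{k:im[k] for k in im if k!="frame"})
E
```

```text
time 0.0
joint_positions [-1.27990939  0.3218167  -0.07012133  1.45167008  0.02261999  1.37078713
 -0.0569346 ]
qd [-0.00064824 -0.00066058 -0.00073804 -0.0007454  -0.00116252  0.00026722
 -0.0012282 ]
joint_torque [-2.52382924e-04 -4.91293931e+01 -4.04205183e-01 -3.12534785e+01
 -6.39248779e-02  4.32810572e-02  1.88705289e-04]
position [0.17750602 0.62472266 0.22146836]
tool_rot [-4.33313870e-01 -3.11140722e+00  2.96393347e-03]
ft_force [ 0.09526278 -0.80909659  0.5302147 ]
torque [-0.02037874 -0.00422912 -0.04807232]
grip_width 1.0016476072460894
side {'fx': 501.7736900692286, 'fy': 501.7736900692286, 'cx': 311.52478729149925, 'cy': 207.08836398600263, 'D': array([-0.09957331,  0.        ,  0.        ,  0.        ,  0.        ]), 'R': array([[ 0.77388241, -0.63298508, -0.02087812],
       [-0.43581504, -0.50832552, -0.74274519],
       [ 0.45953374,  0.58389644, -0.66924859]]), 't': array([-0.47222972,  0.2511012 ,  0.74673436])}
top {'fx': 472.1303217864124, 'fy': 472.1303217864124, 'cx': 318.0584010503646, 'cy': 199.2288997422275, 'D': array([-0.06621346,  0.        ,  0.        ,  0.        ,  0.        ]), 'R': array([[ 0.01494183, -0.99941875,  0.03064154],
       [-0.99889596, -0.016285  , -0.04406422],
       [ 0.0445376 , -0.02994931, -0.99855868]]), 't': array([-0.11748462,  0.55903708,  1.04137708])}
```

View pics/top0.png

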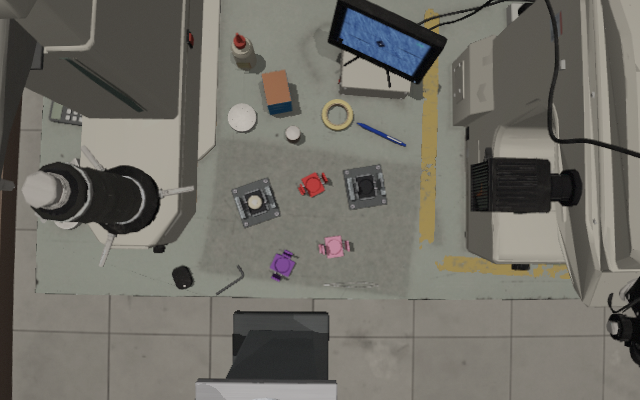

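View pics/side0.png

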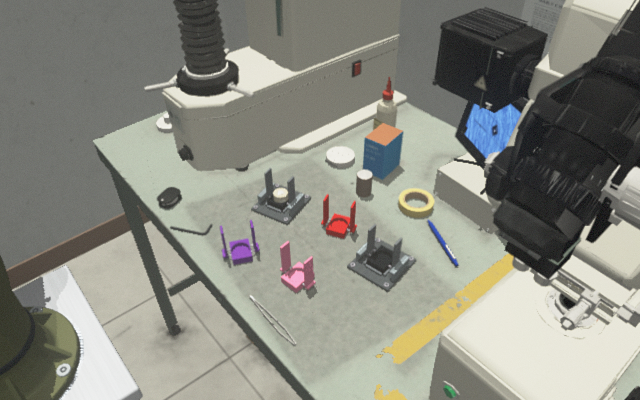

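```bash
cat > h.py <<'E'
from bench import *
import cv2, numpy as np
def cam(im):
    K=np.array([[im["fx"],0,im["cx"]],[0,im["fy"],im["cy"]],[0,0,1]]);return K,np.array(im["D"]),np.array(im["R"]),np.array(im["t"])
def proj(im,P):
    K,D,R,t=cam(im);return cv2.projectPoints(np.array(P,float).reshape(-1,1,3),cv2.Rodrigues(R)[0],t,K,D)[0].reshape(-1,2)
def ray(im,uv,z):
    K,D,R,t=cam(im);p=cv2.undistortPoints(np.array(uv,float).reshape(-1,1,2),K,D).reshape(-1,2)
    d=np.c_[p,np.ones(len(p))]@R; c=-R.T@t
    return c+d*((z-c[2])/d[:,2])[:,None]
def crop(im,u0,v0,w,h,s,fn):
    cv2.imwrite(fn,cv2.resize(im["frame"][v0:v0+h,u0:u0+w,::-1],None,fx=s,fy=s,interpolation=cv2.INTER_CUBIC))
E
python3 - <<'E'
from h import *
a=get_image("top");b=get_image("side")
crop(a,220,165,75,70,8,"pics/tc.png");crop(b,240,155,80,75,8,"pics/sc.png")
print(ray(a,[(256,203),(366,187),(150,245),(215,145),(37,292)],0.0))
print(ray(a,[(100,190)],0.4))
s=get_state();print(proj(a,[s["position"]]),proj(b,[s["position"]]))
E
```

```text
[[ 0.55062549  0.03090589  0.        ]
 [ 0.59108328 -0.21793958  0.        ]
 [ 0.45209583  0.26789796  0.        ]
 [ 0.68088321  0.12681944  0.        ]
 [ 0.34056081  0.52503806  0.        ]]
[[0.55165425 0.21254739 0.4       ]]
[[-80.62481376 396.06000766]] [[-21.024023    67.37878632]]
```

View pics/tc.png

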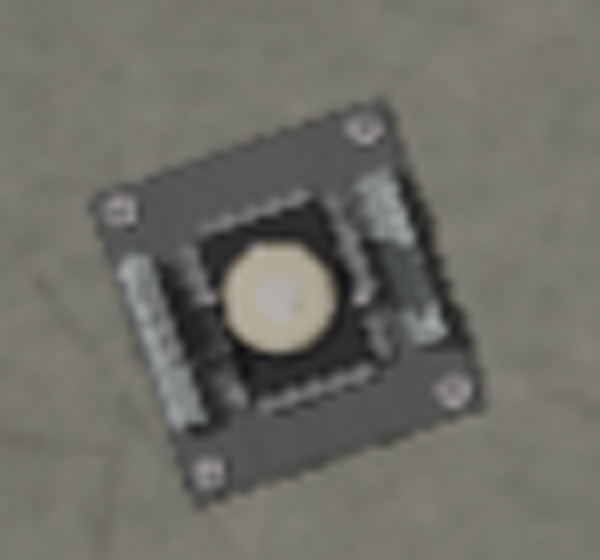

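View pics/sc.png

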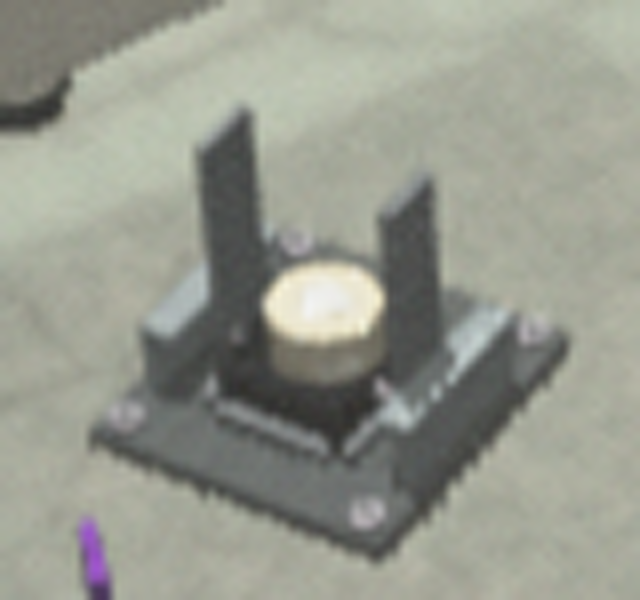

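```bash
cat > fit.py <<'E'
from h import *
from scipy.optimize import least_squares
a=get_image("top");b=get_image("side")
un=lambda L,o:(np.array(L,float)+.5)/8-.5+np.array(o)
ta=un([(90,200),(385,98),(483,408),(195,508)],(220,165))
sb=un([(92,440),(378,560),(568,340)],(240,155))
M=np.array([(46,44,6),(46,-44,6),(-46,-44,6),(-46,44,6)])/1000
def W(p,M):
    c,s=np.cos(p[2]),np.sin(p[2]);M=np.asarray(M,float);return np.c_[p[0]+c*M[:,0]-s*M[:,1],p[1]+s*M[:,0]+c*M[:,1],M[:,2]]
def fa(p):return (proj(a,W(p,M))-ta).ravel()
def fb(p):return (proj(b,W(p,M[[3,2,1]]))-sb).ravel()
for f in(fa,fb,lambda p:np.r_[fa(p),fb(p)]):
    r=least_squares(f,[.55,.03,.3]);print(r.x[:2],np.degrees(r.x[2]),np.round(r.fun,2))
p=r.x
d=28.5
T=np.array([(x,y,z) for y in(d,d-4,-d,-d+4) for x in(10,-10) for z in(77,)])/1000.
for im,o,fn,w,h in((a,(220,165),"ot",75,70),(b,(240,155),"os",80,75)):
    g=cv2.resize(im["frame"][o[1]:o[1]+h,o[0]:o[0]+w,::-1],None,fx=8,fy=8,interpolation=cv2.INTER_CUBIC)
    for P,c in((M,(0,0,255)),(T,(0,255,0)),(np.array([(25,s*q,26) for s in(1,-1) for q in(30,40)]+[(-25,s*q,26) for s in(1,-1) for q in(30,40)])/1000,(255,0,0))):
        for q in (proj(im,W(p,P))-o+.5)*8-.5: cv2.circle(g,tuple(int(v) for v in np.round(q)),4,c,1)
    cv2.imwrite(f"pics/{fn}.png",g)
E
python3 fit.py
```

```text
[0.55161177 0.03124624] 19.68340545283262 [-0.3  -0.18 -0.02  0.05  0.78 -0.01 -0.46  0.14]
[0.55255203 0.02676642] 20.450146286400837 [-1.09 -0.01  0.37 -0.11  0.71  0.  ]
[0.55243413 0.02954059] 20.240859898415135 [ 0.34 -0.29  0.49 -0.42  1.68 -0.61  0.56 -0.1  -1.94 -0.76 -0.66 -0.82
 -0.16 -0.58]
```

View pics/ot.png

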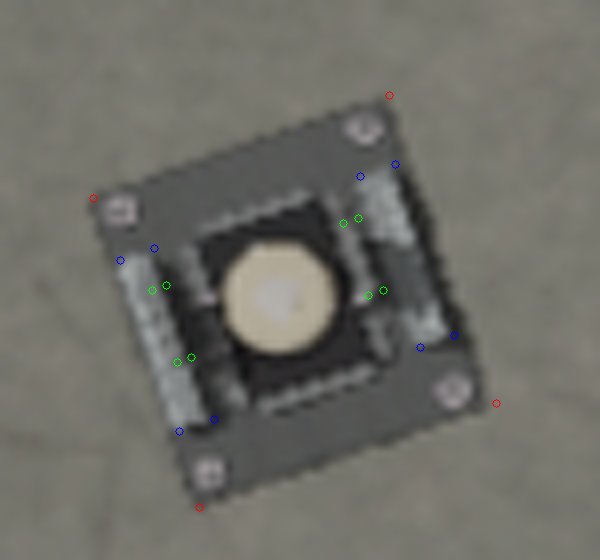

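View pics/os.png

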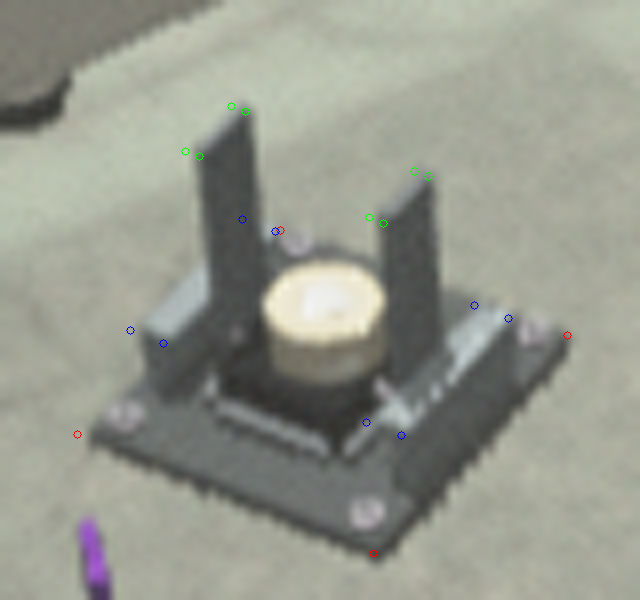

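```bash
python3 - <<'E'
from h import *
a=get_image("top");b=get_image("side")
crop(a,20,140,200,120,4,"pics/m1.png");crop(b,90,0,320,220,2.5,"pics/m2.png")
E
```

```text
(no output)
```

View pics/m1.png

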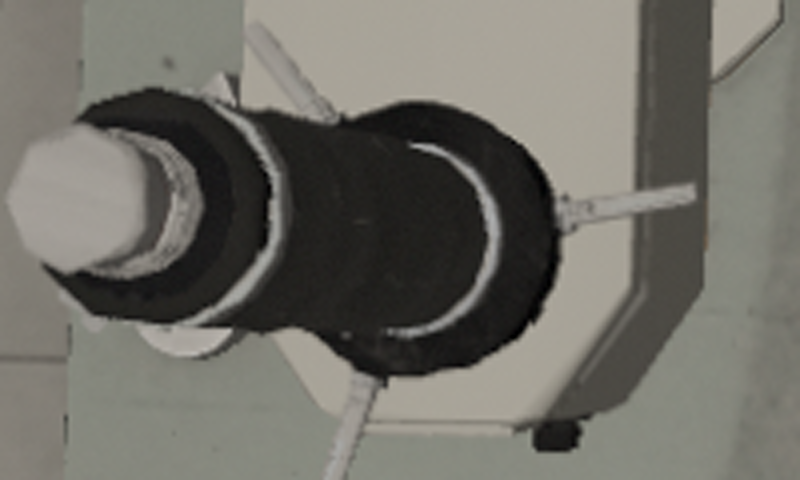

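View pics/m2.png

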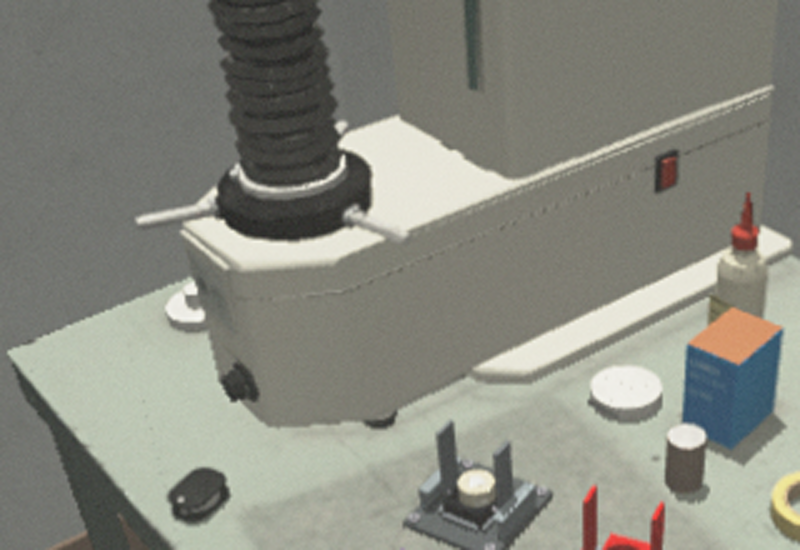

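```bash
python3 - <<'E'
from h import *
a=get_image("top");b=get_image("side")
P=[]
for im in(a,b):
    K,D,R,t=cam(im);P.append(np.c_[R,t])
def tri(u,v):
    q=[cv2.undistortPoints(np.array([[x]],float),*cam(im)[:2]).reshape(2,1) for im,x in((a,u),(b,v))]
    X=cv2.triangulatePoints(P[0],P[1],*q);return (X[:3]/X[3]).ravel().round(3)
print(tri((193,188),(252,94)),tri((103,260),(146,88)))
# platform corner front: top (152,244), side front right corner
print(tri((180,211),(90+340/2.5,264/2.5)))
E
```

```text
[0.57  0.125 0.206] [0.432 0.289 0.204]
[0.528 0.153 0.185]
```

Call:
play_rows(
  series=[100,0,-0.025,-0.005,0,0,-4.5,100,0,-0.05,-0.01,0,0,-9,100,0,-0.075,-0.015,0,0,-13.5,100,0,-0.1,-0.02,0,0,-18,100,-0.001,-0.125,-0.025,0,0,-22.5,100,-0.002,-0.15,-0.03,0,0,-27,100,-0.003,-0.175,-0.035,0,0,-31.5,100,-0.003,-0.202,-0.038,0,0,-36,100,-0.003,-0.202,-0.038,0,0,-36],
)

```text
time: 1.25
position: [0.1246, 0.427, 0.2619]
tool_rot: [-0.553, 3.092, 0.0]
ft_force: [0.3, -0.2, -0.1]
grip_width: 0.999
```

```bash
cat >> h.py <<'E'
from scipy.spatial.transform import Rotation as Rot
def rel(P):
    s=get_state();R=Rot.from_rotvec(s["tool_rot"]);return R.inv().apply(np.atleast_2d(P)-np.array(s["position"])).round(3)
E
python3 - <<'E'
from h import *
az=np.radians(np.arange(70,4,-4.5));
print(np.c_[np.degrees(az).round(1),rel(np.c_[.445*np.cos(az),.445*np.sin(az),0*az+.262])])
print(get_state()["joint_positions"].round(2))
E
```

```text
[[ 7.00e+01 -2.30e-02 -1.80e-02 -0.00e+00]
 [ 6.55e+01 -4.90e-02 -4.10e-02 -0.00e+00]
 [ 6.10e+01 -7.20e-02 -6.70e-02 -0.00e+00]
 [ 5.65e+01 -9.40e-02 -9.40e-02 -0.00e+00]
 [ 5.20e+01 -1.14e-01 -1.23e-01 -0.00e+00]
 [ 4.75e+01 -1.31e-01 -1.54e-01 -0.00e+00]
 [ 4.30e+01 -1.45e-01 -1.86e-01 -0.00e+00]
 [ 3.85e+01 -1.58e-01 -2.18e-01 -0.00e+00]
 [ 3.40e+01 -1.67e-01 -2.52e-01 -0.00e+00]
 [ 2.95e+01 -1.74e-01 -2.86e-01 -0.00e+00]
 [ 2.50e+01 -1.78e-01 -3.21e-01 -0.00e+00]
 [ 2.05e+01 -1.80e-01 -3.56e-01 -0.00e+00]
 [ 1.60e+01 -1.79e-01 -3.91e-01 -0.00e+00]
 [ 1.15e+01 -1.75e-01 -4.25e-01 -0.00e+00]
 [ 7.00e+00 -1.68e-01 -4.60e-01 -0.00e+00]]
[-1.22 -0.13 -0.11  1.86 -0.01  1.41  0.59]
```

Call:
play_rows(
  series=[100,-0.023,-0.018,0,0,0,0,100,-0.049,-0.041,0,0,0,0,100,-0.072,-0.067,0,0,0,0,100,-0.094,-0.094,0,0,0,0,100,-0.114,-0.123,0,0,0,0,100,-0.131,-0.154,0,0,0,0,100,-0.145,-0.186,0,0,0,0,100,-0.158,-0.218,0,0,0,0,100,-0.167,-0.252,0,0,0,0],
)

```text
time: 2.0
position: [0.3705, 0.2502, 0.2607]
tool_rot: [-0.548, 3.092, 0.0]
ft_force: [1.3, 0.5, -0.1]
grip_width: 0.999
```

```bash
python3 - <<'E'
from h import *
az=np.radians(np.arange(29.5,4,-4.5));
P=np.c_[.445*np.cos(az),.445*np.sin(az),0*az+.255]
print(rel(np.r_[P,[[.475,.03,.24],[.51,.03,.22]]]))
s=get_state();print(s["joint_positions"].round(2),s["position"],s["ft_force"])
E
```

```text
[[-0.005 -0.035  0.006]
 [-0.009 -0.07   0.006]
 [-0.011 -0.104  0.006]
 [-0.01  -0.139  0.006]
 [-0.006 -0.174  0.006]
 [ 0.    -0.208  0.006]
 [-0.022 -0.243  0.021]
 [-0.055 -0.255  0.041]]
[-0.95 -0.15  0.27  1.87  0.04  1.41  1.23] [0.37048905 0.25016352 0.26066528] [ 1.25893854  0.52239854 -0.07783227]
```

Call:
play_rows(
  series=[100,-0.005,-0.035,0.0,0,0,0,100,-0.009,-0.07,0.0,0,0,0,100,-0.011,-0.104,0.0,0,0,0,100,-0.01,-0.139,0.0,0,0,0,100,-0.006,-0.174,0.0,0,0,0,100,0,-0.208,0.0,0,0,0,100,-0.022,-0.243,0.01,0,0,0,100,-0.045,-0.252,0.02,0,0,0,100,-0.045,-0.252,0.02,0,0,0],
)

```text
time: 2.75
position: [0.5008, 0.0276, 0.239]
tool_rot: [-0.541, 3.094, -0.005]
ft_force: [-0.6, 1.3, -0.2]
grip_width: 1.001
```

```bash
python3 - <<'E'
from h import *
print(rel([[.5525,.0295,.2],[.5525,.0295,.13]]))
s=get_state();print(s["joint_positions"].round(2),s["position"],s["ft_force"],Rot.from_rotvec(s["tool_rot"]).as_matrix().round(4))
b=get_image("side");cv2.imwrite("pics/s2.png",b["frame"][:,:,::-1])
E
```

```text
[[-0.049 -0.016  0.039]
 [-0.049 -0.015  0.109]]
[-0.74 -0.03  0.63  1.81  0.02  1.36  1.8 ] [0.50083684 0.02755771 0.23895615] [-0.59680518  1.30501904 -0.23459164] [[-9.407e-01 -3.392e-01  7.000e-04]
 [-3.392e-01  9.407e-01 -3.000e-03]
 [ 3.000e-04 -3.100e-03 -1.000e+00]]
```

View pics/s2.png

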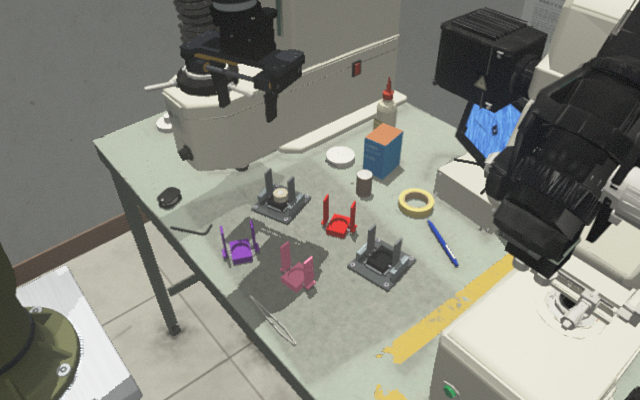

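Call:
play_rows(
  series=[100,-0.016,-0.005,0.01,0,0,0,100,-0.032,-0.01,0.02,0,0,0,100,-0.049,-0.016,0.03,0,0,0,100,-0.049,-0.016,0.055,0,0,0,100,-0.049,-0.016,0.08,0,0,0,100,-0.049,-0.016,0.105,0,0,0,100,-0.049,-0.016,0.13,0,0,0,100,-0.049,-0.016,0.14,0,0,0,100,-0.049,-0.016,0.14,0,0,0],
)

```text
time: 3.55
position: [0.5472, 0.0326, 0.0985]
tool_rot: [0.55, -3.088, -0.0]
ft_force: [-1.4, 0.6, 0.2]
grip_width: 0.997
```

```bash
python3 - <<'E'
from h import *
s=get_state();print(s["joint_positions"].round(2),s["position"],s["ft_force"],Rot.from_rotvec(s["tool_rot"]).as_matrix().round(4))
a=get_image("top");b=get_image("side")
np.save("b3.npy",b["frame"])
crop(a,195,110,130,130,4.5,"pics/t3.png");crop(b,205,85,130,145,4.1,"pics/s3.png")
E
```

```text
[-0.68  0.24  0.65  1.87 -0.16  1.09  1.95] [0.54722835 0.0325938  0.09848746] [-1.43631958  0.63996607  0.2255898 ] [[-9.385e-01 -3.453e-01 -4.800e-03]
 [-3.453e-01  9.385e-01 -7.000e-04]
 [ 4.700e-03  1.000e-03 -1.000e+00]]
```

View pics/t3.png

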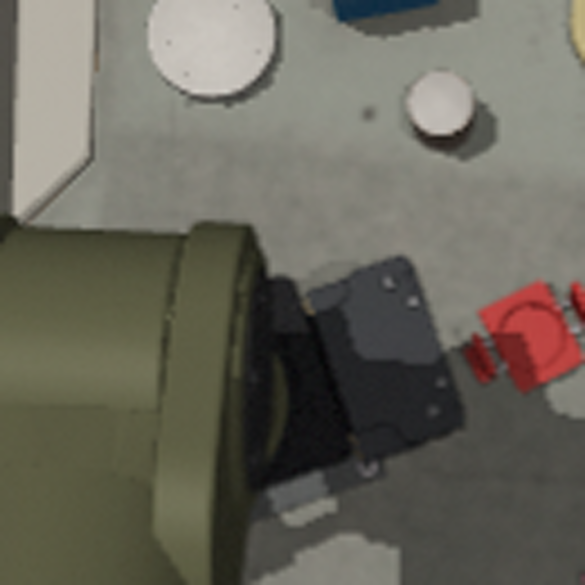

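View pics/s3.png

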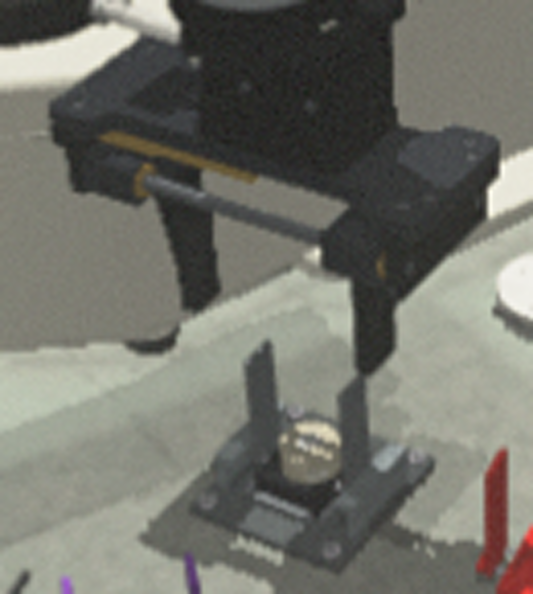

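```bash
cat > ov.py <<'E'
from h import *
import sys
def draw(b,fn,p,o=(235,125),w=80,h=90,s=8,half=43.5,d=28.5):
    st=get_state();R=Rot.from_rotvec(st["tool_rot"]);T=np.array(st["position"])
    F=np.array([(x,sg*half,0) for sg in(1,-1) for x in(9.5,-9.5)])/1000
    c,n=np.cos(p[2]),np.sin(p[2])
    def W(M):
        M=np.array(M,float)/1000;return np.c_[p[0]+c*M[:,0]-n*M[:,1],p[1]+n*M[:,0]+c*M[:,1],M[:,2]]
    sets=[(R.apply(F)+T,(0,0,255)),(W([(x,y,77) for y in(d,d-4,-d,-d+4) for x in(10,-10)]),(0,255,0)),(W([(x,y,26) for x in(-25,25) for y in(30,40,-30,-40)]),(255,0,0)),(W([(x,y,6) for x in(-46,46) for y in(44,-44)]),(0,255,255))]
    g=cv2.resize(b["frame"][o[1]:o[1]+h,o[0]:o[0]+w,::-1],None,fx=s,fy=s,interpolation=cv2.INTER_CUBIC)
    for P,col in sets:
        for q in (proj(b,P)-o+.5)*s-.5: cv2.circle(g,tuple(int(v) for v in np.round(q)),4,col,1)
    cv2.imwrite(fn,g)
E
python3 - <<'E'
from ov import *
b=get_image("side")
draw(b,"pics/o3.png",(.55255,.02677,np.radians(20.2)),o=(235,130),w=80,h=95,s=6.3)
E
```

```text
(no output)
```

View pics/o3.png

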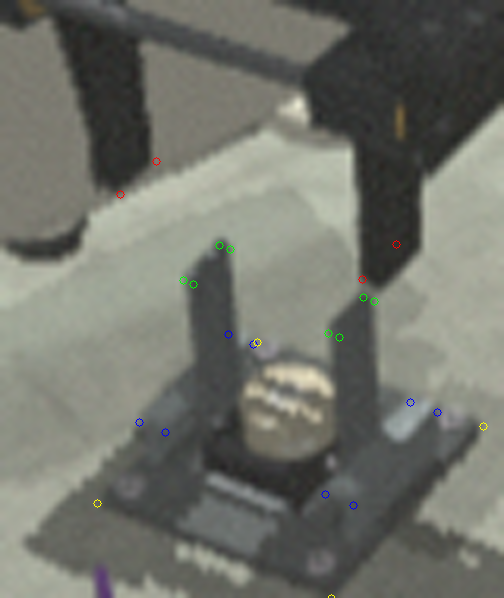

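```bash
python3 - <<'E'
from h import *
from scipy.optimize import least_squares
a=get_image("top");b=get_image("side")
un=lambda L,o:(np.array(L,float)+.5)/8-.5+np.array(o)
S=[(1,1),(1,-1),(-1,-1),(-1,1)]
ta=un([(120,210),(365,128),(455,390),(209,472)],(220,165))
sb=un([(297,240),(533,331),(365,513),(126,413)],(240,155))
def W(p):
    c,s=np.cos(p[2]),np.sin(p[2]);M=np.array([(i*p[3],j*p[4]) for i,j in S]);return np.c_[p[0]+c*M[:,0]-s*M[:,1],p[1]+s*M[:,0]+c*M[:,1],0*M[:,0]+.0075]
fa=lambda p:(proj(a,W(p))-ta).ravel();fb=lambda p:(proj(b,W(p))-sb).ravel()
for f in(fa,fb):
    r=least_squares(f,[.55,.03,.35,.039,.037]);print(r.x.round(4),np.degrees(r.x[2]).round(2),r.fun.round(2))
# specimen top disc centre z=.032 in side: crop (323,302); top: (278,298)
print(ray(a,un([(278,298)],(220,165)),.032),ray(b,un([(324,302)],(240,155)),.032))
# catch tops z=.077 mid of top faces, side view
print(ray(b,un([(198,150),(245,105),(382,215),(432,175)],(240,155)),.077).round(4))
E
```

```text
[0.5525 0.0314 0.3445 0.0389 0.0362] 19.74 [ 0.08  0.03  0.06 -0.08 -0.11 -0.07 -0.03  0.12]
[0.5556 0.0309 0.3421 0.0389 0.0362] 19.6 [ 0.13  0.17 -0.01 -0.05  0.08 -0.13 -0.2   0.01]
[[0.55206489 0.03141491 0.032     ]] [[0.554471   0.02965066 0.032     ]]
[[0.5357 0.0509 0.077 ]
 [0.5548 0.058  0.077 ]
 [0.5544 0.0018 0.077 ]
 [0.5727 0.0061 0.077 ]]
```

```bash
python3 - <<'E'
from h import *
s=get_state();print(s["time"],s["joint_positions"].round(3),s["qd"].round(3),s["joint_torque"].round(2),s["position"],s["ft_force"])
b=get_image("side");cv2.imwrite("pics/s4.png",b["frame"][:,:,::-1])
a=get_image("top");cv2.imwrite("pics/t4.png",a["frame"][:,:,::-1])
E
```

```text
3.8 [-0.68   0.232  0.649  1.866 -0.158  1.092  1.951] [ 0.002  0.004  0.001  0.005 -0.003 -0.004  0.002] [ -0.06 -33.53   4.33 -27.75   0.06   0.07  -0.  ] [0.55075909 0.03214584 0.10243577] [ 0.15329056 -0.52439327  0.24590427]
```

View pics/s4.png

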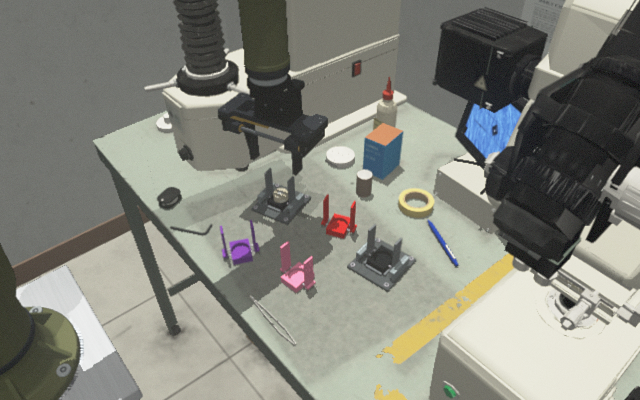

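View pics/t4.png

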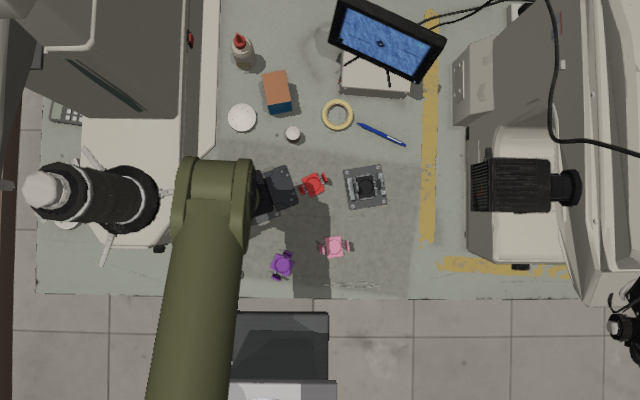

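```bash
python3 - <<'E'
from h import *
for i in range(10):
    s=get_state();print(s["time"],s["joint_positions"].round(4),s["position"].round(4),s["ft_force"].round(1),Rot.from_rotvec(s["tool_rot"]).as_matrix()[:,2].round(4))
    get_image("side")
E
```

```text
3.9 [-0.6799  0.232   0.6488  1.8669 -0.1581  1.0914  1.9513] [0.5504 0.032  0.102 ] [ 0.6 -0.6  0.5] [ 2.3e-03  9.0e-04 -1.0e+00]
3.95 [-0.6799  0.2322  0.6488  1.8672 -0.1582  1.0913  1.9514] [0.5502 0.032  0.1017] [-0.   0.4 -0.2] [ 1.9e-03  8.0e-04 -1.0e+00]
4.0 [-0.6798  0.2325  0.6487  1.8675 -0.1582  1.0913  1.9514] [0.55   0.0319 0.1014] [ 0.3 -0.7 -0.1] [ 1.4e-03  6.0e-04 -1.0e+00]
4.05 [-0.6799  0.2328  0.6487  1.8678 -0.1582  1.0912  1.9514] [0.5498 0.0319 0.1012] [-0.3 -0.3  0. ] [ 1.1e-03  5.0e-04 -1.0e+00]
4.1 [-0.6798  0.233   0.6487  1.868  -0.1582  1.0911  1.9514] [0.5497 0.0318 0.101 ] [ 0.2  0.5 -0.1] [ 7.e-04  3.e-04 -1.e+00]
4.15 [-0.6798  0.2332  0.6487  1.8682 -0.1583  1.091   1.9515] [0.5496 0.0319 0.1008] [-1.2 -0.5 -0.3] [ 5.e-04  3.e-04 -1.e+00]
4.2 [-0.6798  0.2333  0.6486  1.8683 -0.1583  1.0911  1.9515] [0.5495 0.0318 0.1007] [-0.5 -0.1 -1.1] [ 3.e-04  2.e-04 -1.e+00]
4.25 [-0.6798  0.2334  0.6486  1.8684 -0.1583  1.091   1.9515] [0.5495 0.0318 0.1006] [-0.5  0.1  0.3] [ 1.e-04  1.e-04 -1.e+00]
4.3 [-0.6798  0.2335  0.6486  1.8683 -0.1583  1.091   1.9515] [0.5495 0.0318 0.1006] [-0.9 -0.4  0.8] [ 1.e-04  0.e+00 -1.e+00]
4.35 [-0.6798  0.2335  0.6486  1.8684 -0.1583  1.091   1.9515] [0.5494 0.0318 0.1006] [-0.1 -0.8  0.4] [ 0.  0. -1.]
```

```bash
python3 - <<'E'
from ov import *
b=get_image("side")
print(rel([[.5545,.0305,.043]]),get_state()["position"])
draw(b,"pics/o5.png",(.5545,.0305,np.radians(19.7)),o=(235,130),w=80,h=95,s=6.3)
E
```

```text
[[-0.004 -0.003  0.058]] [0.54942176 0.03183273 0.10052486]
```

View pics/o5.png

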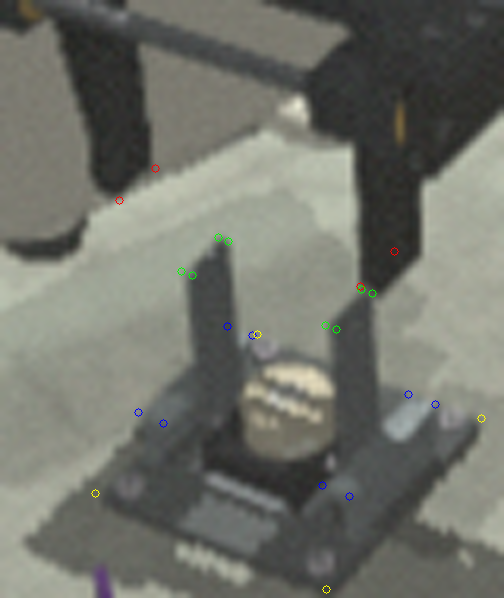

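Call:
play_rows(
  series=[100,-0.003,-0.002,0,0,0,0.5,100,-0.005,-0.004,0,0,0,0.5,100,-0.005,-0.004,0.01,0,0,0.5,100,-0.005,-0.004,0.02,0,0,0.5,100,-0.005,-0.004,0.03,0,0,0.5,100,-0.005,-0.004,0.04,0,0,0.5,100,-0.005,-0.004,0.05,0,0,0.5,100,-0.005,-0.004,0.0575,0,0,0.5,100,-0.005,-0.004,0.0575,0,0,0.5,100,-0.005,-0.004,0.0575,0,0,0.5],
)

```text
time: 5.28
position: [0.5551, 0.0296, 0.0424]
tool_rot: [0.536, -3.094, 0.0]
ft_force: [-0.1, 1.0, 0.1]
grip_width: 0.996
```

```bash
python3 - <<'E'
from ov import *
for i in range(8): b=get_image("side")
s=get_state();print(s["time"],s["position"].round(4),s["ft_force"].round(1),s["torque"].round(2),Rot.from_rotvec(s["tool_rot"]).as_matrix().round(4))
draw(b,"pics/o6.png",(.5552,.0299,np.radians(19.7)),o=(235,130),w=80,h=95,s=6.3)
crop(b,235,130,80,95,6.3,"pics/o6r.png")
E
```

```text
5.6833 [0.5558 0.0299 0.0435] [ 1.2 -1.4  0.7] [ 0.05 -0.01 -0.03] [[-9.418e-01 -3.362e-01  7.000e-04]
 [-3.362e-01  9.418e-01  4.000e-04]
 [-8.000e-04  1.000e-04 -1.000e+00]]
```

View pics/o6.png

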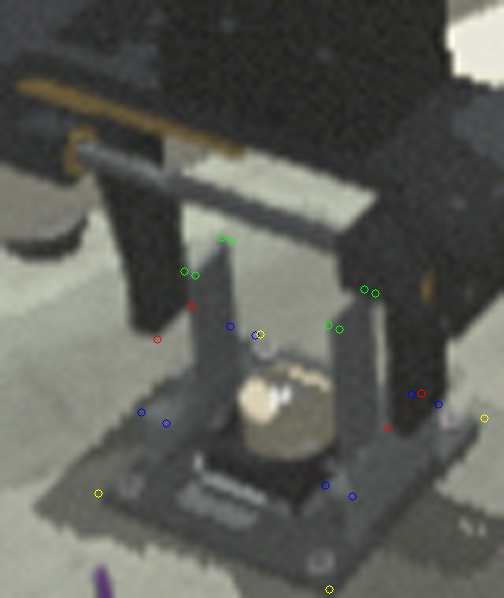

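View pics/o6r.png

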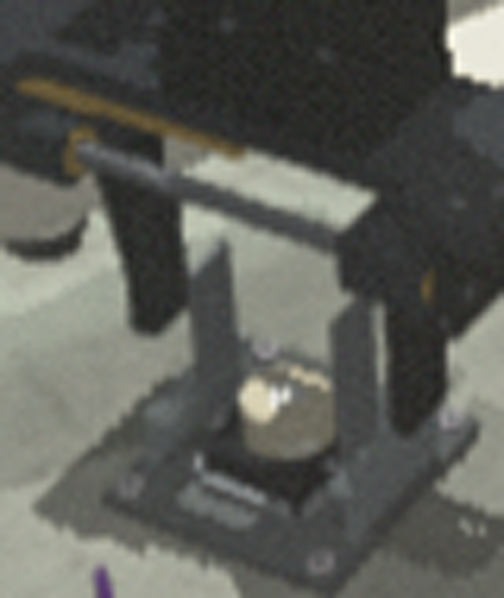

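Call:
play_rows(
  series=[85,0,-0.0008,0,0,0,0,75,0,-0.0008,0,0,0,0,70,0,-0.0008,0,0,0,0,66,0,-0.0008,0,0,0,0,64,0,-0.0008,0,0,0,0,62,0,-0.0008,0,0,0,0,60,0,-0.0008,0,0,0,0,58,0,-0.0008,0,0,0,0,56,0,-0.0008,0,0,0,0,54,0,-0.0008,0,0,0,0],
  force=12,
)

```text
time: 6.52
position: [0.5559, 0.0292, 0.0431]
tool_rot: [-0.536, 3.095, 0.0]
ft_force: [0.0, 1.5, 0.6]
grip_width: 0.561
```

```bash
python3 - <<'E'
from ov import *
for i in range(4):
    b=get_image("side")
    s=get_state();R=Rot.from_rotvec(s["tool_rot"]);print(s["time"],s["position"].round(4),s["grip_width"]*87,R.inv().apply(s["ft_force"]).round(1),s["torque"].round(2))
crop(b,235,130,80,95,6.3,"pics/o7.png")
E
```

```text
6.5667 [0.5559 0.0292 0.0431] 47.98518538232016 [ 0.1  0.4 -1. ] [ 0.32  0.08 -0.  ]
6.6167 [0.5559 0.0292 0.0431] 47.65342271037096 [-0.5  0.1 -1.6] [ 0.33  0.05 -0.01]
6.6667 [0.5559 0.0292 0.0431] 47.84252668350126 [ 0.6  1.7 -1.9] [ 0.21  0.04 -0.02]
6.7167 [0.5559 0.0291 0.0432] 47.499989482536776 [-0.7  1.5 -1.2] [0.31 0.15 0.06]
```

View pics/o7.png

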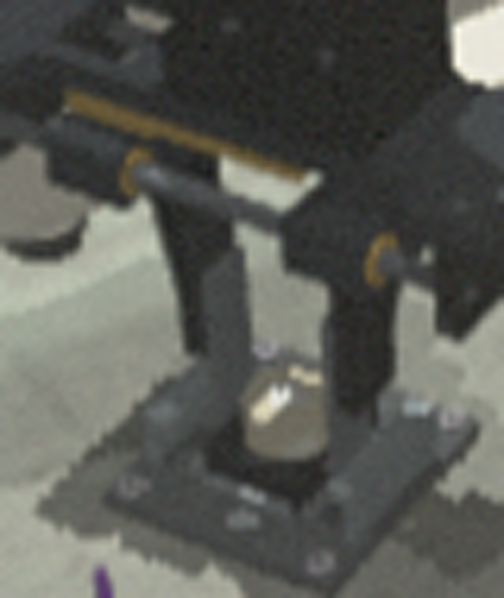

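Call:
play_rows(
  series=[52,0,0,0,0,0,0,50,0,0,0,0,0,0,46,0,0,0,0,0,0,42,0,0,0,0,0,0,42,0,0,0,0,0,0,42,0,0,0,0,0,0],
  force=20,
)

```text
time: 7.22
position: [0.5557, 0.0297, 0.0433]
tool_rot: [0.536, -3.095, -0.002]
ft_force: [-2.4, 4.0, 5.0]
grip_width: 0.505
```

```bash
python3 - <<'E'
from ov import *
for i in range(6):
    b=get_image("side")
    s=get_state();R=Rot.from_rotvec(s["tool_rot"]);print(s["time"],s["position"].round(4),s["grip_width"]*87,R.inv().apply(s["ft_force"]).round(1),s["torque"].round(2))
crop(b,235,130,80,95,6.3,"pics/o8.png")
E
```

```text
7.2667 [0.5557 0.0297 0.0433] 43.792395184007646 [ 2.   4.5 -5.2] [0.94 0.58 0.02]
7.3167 [0.5557 0.0297 0.0433] 44.42359240621712 [ 1.3  4.4 -5.8] [0.98 0.58 0.02]
7.3667 [0.5557 0.0297 0.0433] 43.804858212973855 [ 1.1  3.9 -5.1] [ 0.95  0.52 -0.06]
7.4167 [0.5557 0.0297 0.0433] 44.06825914224878 [ 1.7  4.3 -5.5] [0.93 0.55 0.1 ]
7.4667 [0.5557 0.0297 0.0433] 43.97648784838047 [ 0.2  3.7 -4.4] [ 0.95  0.52 -0.03]
7.5167 [0.5557 0.0297 0.0432] 43.86067450561734 [ 0.3  4.4 -5.3] [1.03 0.54 0.01]
```

View pics/o8.png

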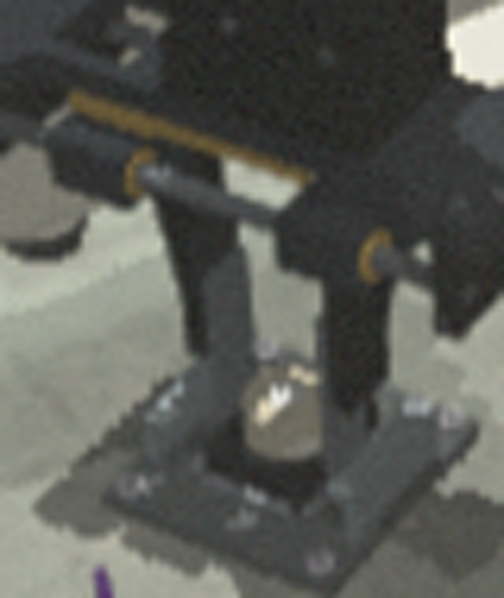

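Call:
play_rows(
  series=[42,0,0.0005,0,0,0,0,42,0,0.001,0,0,0,0,42,0,0.001,-0.0005,0,0,0,42,0,0.001,-0.0008,0,0,0,42,0,0.001,-0.0008,0,0,0,42,0,0.001,-0.0008,0,0,0],
)

```text
time: 8.02
position: [0.5552, 0.029, 0.0433]
tool_rot: [0.535, -3.095, 0.002]
ft_force: [0.1, -1.0, -1.8]
grip_width: 0.501
```

```bash
python3 - <<'E'
from ov import *
for i in range(4):
    b=get_image("side")
    s=get_state();R=Rot.from_rotvec(s["tool_rot"]);print(s["time"],s["position"].round(4),s["grip_width"]*87,R.inv().apply(s["ft_force"]).round(1),R.inv().apply(s["torque"]).round(2))
E
```

```text
8.0667 [0.5551 0.0291 0.0434] 43.860172504637276 [-1.9  0.2  2.6] [-0.01  0.04  0.02]
8.1167 [0.555  0.0292 0.0434] 44.101664443928314 [0.7 0.2 2.1] [-0.06  0.03 -0.03]
8.1667 [0.555  0.0294 0.0434] 43.55307821803314 [-0.5  0.1  2.4] [-0.03  0.04  0.03]
8.2167 [0.555  0.0295 0.0434] 44.139719445582564 [-0.5 -0.3  2.8] [0.01 0.03 0.05]
```

Call:
play_rows(
  series=[42,0,0,-0.001,0,0,0,42,0,0,-0.002,0,0,0,42,0,0,-0.003,0,0,0,42,0,0,-0.005,0,0,0,42,0,0,-0.007,0,0,0,42,0,0,-0.009,0,0,0,42,0,0,-0.011,0,0,0,42,0,0,-0.013,0,0,0],
)

```text
time: 8.88
position: [0.5555, 0.03, 0.0572]
tool_rot: [-0.536, 3.095, 0.0]
ft_force: [0.5, -0.6, -1.6]
grip_width: 0.505
```

```bash
python3 - <<'E'
from ov import *
for i in range(3):
    b=get_image("side")
    s=get_state();R=Rot.from_rotvec(s["tool_rot"]);print(s["time"],s["position"].round(4),s["grip_width"]*87,R.inv().apply(s["ft_force"]).round(1),R.inv().apply(s["torque"]).round(2),R.as_matrix()[:,2].round(4))
crop(b,235,130,80,95,6.3,"pics/o9.png")
E
```

```text
8.9333 [0.5558 0.03   0.0576] 43.85189171313972 [ 0.  -0.1  1.7] [-0.12 -0.   -0.01] [ 9.e-04  4.e-04 -1.e+00]
8.9833 [0.5558 0.03   0.0573] 43.83246479411568 [0.3 0.2 2.7] [-0.05  0.01  0.03] [ 8.e-04  3.e-04 -1.e+00]
9.0333 [0.5557 0.03   0.0571] 43.71634475682533 [-0.5 -0.5  2.1] [-0.06  0.01 -0.01] [ 6.e-04  2.e-04 -1.e+00]
```

View pics/o9.png

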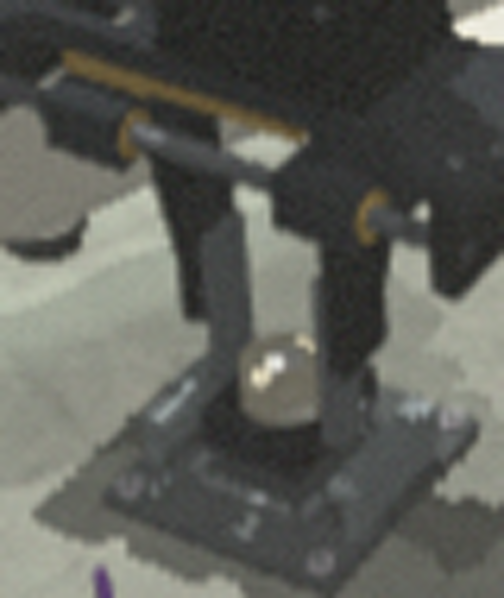

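Call:
play_rows(
  series=[42,0,0,-0.003,0,0,0,42,0,0,-0.007,0,0,0,42,0,0,-0.012,0,0,0,42,0,0,-0.017,0,0,0,42,0,0,-0.022,0,0,0,42,0,0,-0.027,0,0,0,42,0,0,-0.032,0,0,0,42,0,0,-0.037,0,0,0,42,0,0,-0.042,0,0,0,42,0,0,-0.047,0,0,0],
)

```text
time: 9.87
position: [0.5554, 0.03, 0.1044]
tool_rot: [-0.536, 3.095, 0.0]
ft_force: [0.2, -0.4, -1.6]
grip_width: 0.505
```

Call:
play_rows(
  series=[42,0,0,-0.005,0,0,0,42,0,0,-0.01,0,0,0,42,0,0,-0.015,0,0,0,42,0,0,-0.02,0,0,0,42,0,0,-0.025,0,0,0,42,0,0,-0.03,0,0,0,42,0,0,-0.034,0,0,0,42,0,0,-0.037,0,0,0,42,0,0,-0.039,0,0,0,42,0,0,-0.04,0,0,0],
)

```text
time: 10.7
position: [0.5555, 0.03, 0.1442]
tool_rot: [-0.536, 3.095, 0.0]
ft_force: [-0.2, 0.2, -2.1]
grip_width: 0.507
```

Call:
play_rows(
  series=[42,0,0,0,0,0,0,42,0,0,0,0,0,0,42,0,0,0,0,0,0,42,0,0,0,0,0,0,42,0,0,0,0,0,0,42,0,0,0,0,0,0,42,0,0,0,0,0,0,42,0,0,0,0,0,0],
)

```text
time: 11.37
position: [0.5554, 0.03, 0.1438]
tool_rot: [-0.536, 3.096, 0.0]
ft_force: [0.4, 0.1, -1.6]
grip_width: 0.507
```

```bash
python3 - <<'E'
from ov import *
for i in range(8):
    b=get_image("side")
    s=get_state();R=Rot.from_rotvec(s["tool_rot"]);print(s["time"],s["position"].round(4),s["grip_width"]*87,R.inv().apply(s["ft_force"]).round(1),R.inv().apply(s["torque"]).round(2),R.as_matrix()[:,2].round(4))
crop(b,215,85,110,140,4.2,"pics/o10.png")
a=get_image("top");cv2.imwrite("pics/t10.png",a["frame"][:,:,::-1])
E
```

```text
11.4167 [0.5555 0.03   0.1439] 43.892490412071005 [-0.5  0.1  2.1] [-0.    0.06 -0.03] [ 0.e+00  1.e-04 -1.e+00]
11.4667 [0.5555 0.03   0.1439] 43.720922257082755 [ 0.2 -0.2  2.8] [-0.05  0.02  0.06] [ 1.e-04  1.e-04 -1.e+00]
11.5167 [0.5554 0.03   0.1439] 43.73507166069281 [-0.4 -0.2  3.1] [-0.01 -0.02  0.04] [ 1.e-04  1.e-04 -1.e+00]
11.5667 [0.5555 0.03   0.1439] 43.97113020404852 [-0.1 -0.   2.5] [-0.06  0.03  0.  ] [ 1.e-04  1.e-04 -1.e+00]
11.6167 [0.5555 0.03   0.1439] 43.81860951997097 [ 0.1 -0.   2.9] [-0.04  0.    0.03] [ 1.e-04  1.e-04 -1.e+00]
11.6667 [0.5555 0.03   0.1439] 43.87980398811718 [ 0.1 -0.4  2.2] [-0.01  0.04  0.01] [ 1.e-04  1.e-04 -1.e+00]
11.7167 [0.5555 0.03   0.1439] 43.88697765045125 [-0.3 -0.1  2.3] [-0.01 -0.04  0.  ] [ 1.e-04  1.e-04 -1.e+00]
11.7667 [0.5555 0.03   0.1439] 43.65177141373273 [0.2 0.3 2.3] [-0.05  0.    0.  ] [ 1.e-04  1.e-04 -1.e+00]
```

View pics/o10.png

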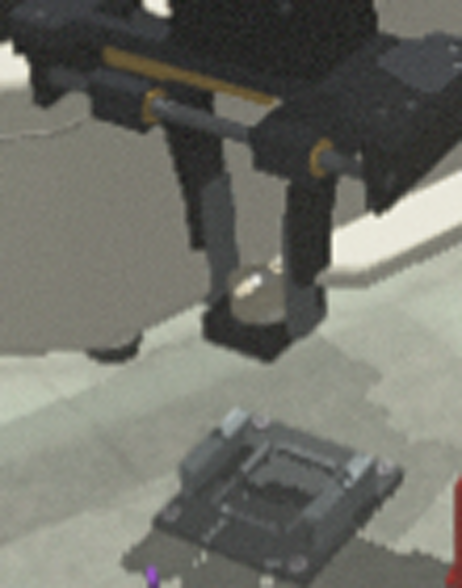

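View pics/t10.png

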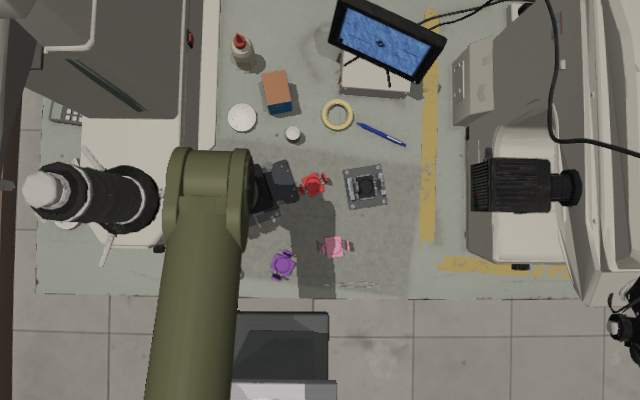

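```bash
python3 -c "
from bench import *
print(close_job()); s=get_state(); print(s['time'],s['position'],s['grip_width'])"
```

```text
the job is handed in; nothing more can be done
None
the job is handed in; nothing more can be done
```

The cassette with the round specimen is out of its dock and held by its pinched catches about 10 cm above where it sat. I handed the job in at about 11.8 s. No verdict was reported, and I couldn't read the arm's state after handing in.

- **Grip:** I pinched both catches at 20 N, closing to about 44 mm over the plates. The fully pinched width is 45 mm, so I take the 1 mm as give in the pads.
- **Force on the dock:** After the pinch the wrist read about 4 N sideways and 5 N upward. I shifted the tool about 1 mm sideways and raised it just under 1 mm. The sideways force then fell to nearly zero, leaving about 2.4 N of hanging weight.
- **Lift:** It went straight up about 100 mm, slowly and level. Between moves the sideways force stayed at or below about 0.5 N.
- **Last pictures:** The side view shows the specimen in its pocket and the dock below empty. In the top view the empty cassette is still in its dock and nothing else looks moved, though the arm hides part of the bench on the left.
- **Measurements that disagreed:** My first fit of the dock's edges differed by about 4 mm between the two cameras. Fitting the dock's screw heads brought that to about 3 mm, and comparing finger and plate positions in the side view set the final grip position.

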